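# Shim the rocking drawer chest

### The arm

A 6-joint arm with a two-finger parallel gripper is mounted at the origin on a cart in front of the work surface, level with it; the furniture and walls round the work are solid. World frame = base frame: x ahead of the robot, y to its left, z up, the work surface at z = 0. Lengths are in m, angles in rad, forces in N, time in s.
With the tool pointing down it reaches from about 0.25 to 0.725 m from the base axis. Payload 4 kg.
Tool frame: the origin (TCP) lies between the finger pads; the fingertips stand 11 mm ahead of it and the grasp point (between the pads) lies 8 mm behind it (bot.tip_extent is the distance from the TCP to the fingertips, in m); z points along the fingers, y is the line along which they close (so a half turn about z gives the same grasp; the last joint's range is limited). The gripper opens to 85 mm and grips with 20 to 120 N. Pads are 22 mm wide; open, the fingers measure 114 mm over their backs; the gripper's body (76 mm by 85 mm) begins 54 mm behind the grasp point. The pads swing forward as they close: fully open they stand 13 mm farther back than shut.
Start: joints at [1.271, 0.241, 0.005, 1.335, 0, 1.571], TCP at [0.148, 0.478, 0.242] pointing down, gripper open.
Joint ranges: [-2.72, 2.72], [-1.05, 1.87], [-1.09, 1.28], [-1.99, 2.15], [-1.42, 1.44], [-3.14, 3.14]. Speed limits (rad/s): [2.79, 2.79, 3.14, 3.14, 3.14, 3.14].

### API

Orientations are given as a unit quaternion [x, y, z, w].
In Python, from workcell import bot gives the robot as it stands. The module is installed in compiled form; this text tells all that it offers.
- The arm moves only by the tool drive_tool, never from a script. Its argument "rows" is a list of rows, each an object of numbers: "dx", "dy", "dz": the shift along the tool's x, y, z in units of 50 mm (1.0 is 50 mm); "wx", "wy", "wz": the turn, a rotation vector about the tool's x, y, z in units of 5 degrees (1.0 is 5 degrees); "hand": the finger opening in mm, from 0 to 85.4. A call has 1 to 20 rows; each row is the pose to reach, as a shift and turn from the pose commanded when the call began, along the tool's axes at that moment; what a row does not reach only later rows make up. A row lasts 1/10 s, in which the tool goes at most 50 mm and 8.59 degrees, less where a joint would pass 70% of its speed; a pose out of reach is approached as far as the arm can. A call with a gripper value outside its range is refused whole. The fingers move at their own pace and stop on an object; the grip force is fixed at half the most. Time passes only in rows, so rows that repeat a pose let the fingers close. It gives the time, the measured TCP pose, the force, the opening and the grip force at its end, in the units of the state.
- bot.get_obs(): the state, without advancing time (a new reading comes with each control period).
- bot.camera(name): name is "scene" or "top" or "wrist"; returns the picture (480x640x3 uint8, red, green, blue); there is no depth.
- bot.get_calibration(name): a dict with "vfov" (degrees; the focal length in pixels is half the picture's height over the tangent of half this angle, whatever the lens; pixels are square), "cx", "cy" (the principal point, pixels), "origin" and "rotation" of the camera in the world; the wrist camera has in their place "mount" (4x4, takes a point from camera to tool coordinates, whose origin is the TCP and whose axes are the flange's). Camera axes: x right, y up, looking along -z (the intrinsics and any distortion apply to the point x, -y, -z); pixel columns grow to the right and rows downward; lengths in m; the calibration is good to about 2 mm. A picture is of the moment at which its call begins: read the wrist's pose just before it. get_calibration takes no time and is no camera call.
- bot.job_done(): hands the job in; it is judged then, once.
Trained networks look in the newest picture that a camera, given by its name, has taken for a name from the list of things; names that differ only in an ending like _2 or _b are one class to them, and where a whole thing is asked for, a point or a joint stands for the part that bears it (a point fixed in the world has none). Each returns a list of dicts, best first, with "score" (0 to 1); they miss things now and then, are a little off and sometimes report something else, mostly with a low value. They report only what shows in the picture. A call takes as long as a camera call. They do not tell look-alikes from the thing itself.
- bot.look_for(camera, thing): "extent" ([centre column, centre row, width, height] in pixels, round what is visible of it).
- bot.outline_of(camera, thing): "region" (480x640 bool, what is visible of it) and "extent" ([centre column, centre row, width, height] in pixels, round what is visible of it).
The state is a dict: "clock": time; "joint_pos": joint angles; "joint_vel": joint speeds; "tau": joint torques, N m; "eef_pos": TCP position; "tool_rot": TCP orientation; "ft_force": force on the tool from outside, world axes, zero at the start; "ft_torque": the same for the moment, N m; "grip_width": finger opening in m; "grasp_force": force on a finger pad.
Only numpy, scipy, OpenCV 4.12 (cv2) and the standard library are available. Lean on these libraries where they do the work, as an engineer would, in place of code of your own. Each camera call takes 0.05 s, during which the arm holds its last target. There are 200 camera calls.

### The job

The little plywood drawer chest on the desk rocks, because its front left foot is worn short and hangs clear of the desk. With the fingertips, push the wooden wedge, thin end first, under that foot until it just takes up the gap and the chest no longer rocks; then press down firmly (about 10 N) with the fingertips on top of the chest over that foot to prove that the corner does not dip, and move away. Grasp and lift nothing, do not shove the chest out of its place or jack it up off level, and leave the paints on and around it undisturbed.

Things in the scene. Friction and masses are not known exactly. Their poses are not given: they have to be found in the camera images.
- chest: Plywood drawer chest, 170 deep (x) x 240 wide (y) x 62 mm high, about 2 kg, loose on the desk; two drawers with round knobs (10 mm proud) in its front (-x) face. Origin: centre of its outline at desk level; x to its back, y to its left, z up. Tapered rubber feet, 12 mm across below and 26 above, 16 mm high, centred at x = +-66, y = +-100 mm; the bottom board is 16 mm above the desk. Level at rest.
- worn_foot_axis (a point): Point on the desk below the centre of the worn front left foot (12 mm across below; axes as the chest's). The foot ends 4 to 7 mm above the desk, different every time. Once the wedge fills the gap the foot resists it: a push of 4 to 6 N seats the wedge; over about 15 N shoves the chest along or jacks the corner up.
- corner_top (a point): Point on the flat top of the chest right above the worn foot, 19 mm behind its front edge and 20 mm from its left edge: where to press. Without the wedge 2 to 6 N here tips the chest until the worn foot meets the desk; it falls back when let go.
- wedge: Loose beech wedge, 100 long (x) x 44 wide (y) mm, about 50 g, lying flat in front of the worn foot. Origin: centre of its underside. Its flat sloping top falls evenly from 14 mm at the thick end (-x) to 2 mm at the thin end (+x), 1.2 mm every 10 mm.
- wedge_heel (a point): Centre of the wedge's upright thick end face (44 wide, 14 mm high), 7 mm above the desk: where to push; axes as the wedge's, x towards the thin end.
- wedge_tip (a point): Middle of the wedge's thin edge, 1 mm above the desk.
- paint_bottle_1: Orange-tipped paint bottle, 37 mm across, 121 mm high, standing loose on the back right part of the chest's top. Origin: centre of its foot. Leave it standing.
- dye_bottle: Square yellow bottle with a black cap, 29 x 36 x 110 mm, standing loose towards the back of the chest's top. Origin: centre of its foot. Leave it standing.
- paint_pot_4: Small white paint pot, 29 mm across, 52 mm high, standing on the desk left of the work. Origin: centre of its foot. Leave it alone.
- marker_1: White paint marker with a red cap, 127 mm long, 16 mm thick, lying on the desk in front of the chest's right half. Leave it alone.
Not all that is in view belongs to the job. Of the things that look like the wedge, take the one that is farthest from the robot's base at the start.

How it is judged:
On the way:
1. the fingertips press the top of the chest over the worn foot with more than 7 N and, with the wedge bearing, the chest stays level within 0.012 rad (the corner dips less than 1.2 mm) (contact force between the fingers and chest above 7 N and horizontal distance between the grasp point and corner_top below 0.035 m and angle between chest's own z axis and vertical below 0.012 rad and contact force between wedge and chest above 3 N), for 0.3 s.
At the end, for the whole second after the job is handed in: the wedge still bears the worn foot (more than 0.5 N) and lies flat, the chest is level within 0.012 rad (corner neither low nor jacked up by more than 1.2 mm), at rest, and within 15 mm of where it stood (contact force between wedge and chest above 0.5 N and angle between chest's own z axis and vertical below 0.012 rad and angle between wedge's own z axis and vertical below 0.04 rad and linear speed of each of chest, wedge below 0.01 m/s and distance of chest from where it was at the start of the episode below 0.015 m); the robot touches nothing.
It fails at once if the wedge is lifted off the desk (height (world z) of wedge above 0.008 m or angle between wedge's own z axis and vertical above 0.2 rad).
It fails at once if the wedge is pinched or rammed (over 25 N between fingers and wedge) or the chest pressed with over 40 N (contact force between the fingers and wedge above 25 N or contact force between the fingers and chest above 40 N).
It fails at once if the chest is lifted, tipped by more than 0.09 rad, or shoved by more than 30 mm (angle between chest's own z axis and vertical above 0.09 rad or height (world z) of chest above 0.012 m or distance of chest from where it was at the start of the episode above 0.03 m).
It fails at once if a bottle on the chest falls over (angle between any of paint_bottle_1, dye_bottle's own z axis and vertical above 0.4 rad).
It fails at once if the fingers handle the bottles, the pot or the marker, or knock the pot or marker aside by more than 20 mm (contact force between the fingers and paint_bottle_1 above 1 N or contact force between the fingers and dye_bottle above 1 N or contact force between the fingers and paint_pot_4 above 1 N or contact force between the fingers and marker_1 above 1 N or distance of any of paint_pot_4, marker_1 from where it was at the start of the episode above 0.02 m).
It also fails if it takes over 51 s, if anything falls off the work surface, if the arm or the gripper's body presses on something with over 40 N, if the wrist force passes 120 N, or if a joint passes its speed limit or range.

## Working session

There is one attempt and no reset: what is moved stays moved. The work goes in short steps, Python scripts to look and compute and a tool call to move; the robot and the scene stay as the last step left them, time stands still between calls to the robot, and variables do not carry over. Pictures are saved under pics/ and viewed, at most 10 in all, crops included, and the job is handed in when it is done.

Besides the shell and the picture viewer there is one more tool, called in YAML: its name, and indented under it one key for each argument. drive_tool: Moves the arm, as the interface text tells. Its arguments: {"type":"object","properties":{"rows":{"type":"array","items":{"type":"object","properties":{"dx":{"type":"number"},"dy":{"type":"number"},"dz":{"type":"number"},"wx":{"type":"number"},"wy":{"type":"number"},"wz":{"type":"number"},"hand":{"type":"number"}}}}},"required":["rows"]}

```bash
mkdir -p pics; cat > h.py <<'E'
from workcell import bot
import numpy as np, cv2
from scipy.spatial.transform import Rotation as R
def snap(n,name):
    im=bot.camera(n); cv2.imwrite(f'pics/{name}.png',im[...,::-1]); return im
def cam(n):
    c=bot.get_calibration(n); f=240/np.tan(np.radians(c['vfov'])/2)
    if 'mount' in c:
        o=bot.get_obs(); T=np.eye(4); T[:3,:3]=R.from_quat(o['tool_rot']).as_matrix(); T[:3,3]=o['eef_pos']
        M=T@np.array(c['mount']); return c,f,M[:3,3],M[:3,:3]
    return c,f,np.array(c['origin']),np.array(c['rotation'])
def plane(n,px,z,C=None):
    c,f,o,r=C or cam(n); px=np.atleast_2d(px).astype(float)
    d=np.c_[(px[:,0]-c['cx'])/f,-(px[:,1]-c['cy'])/f,-np.ones(len(px))]@r.T
    return o+d*((z-o[2])/d[:,2])[:,None]
def proj(n,P,C=None):
    c,f,o,r=C or cam(n); q=(np.atleast_2d(P)-o)@r
    return np.c_[c['cx']-f*q[:,0]/q[:,2],c['cy']+f*q[:,1]/q[:,2]]
E
python3 - <<'E'
from h import *
for n in('scene','top','wrist'):
    c=bot.get_calibration(n); print(n,{k:np.round(v,4).tolist() for k,v in c.items() if not isinstance(v,str)})
o=bot.get_obs();print({k:np.round(v,3).tolist() for k,v in o.items()})
for n in('scene','top'):
    snap(n,n+'0')
    for t in('chest','wedge','paint_bottle_1','dye_bottle','paint_pot_4','marker_1'):
        print(n,t,[(round(r['score'],2),np.round(r['extent']).tolist()) for r in bot.look_for(n,t)][:4])
E
```

```text
scene {'vfov': 45.4964, 'cx': 317.4679, 'cy': 243.3748, 'origin': [-0.0948, -0.4496, 0.4816], 'rotation': [0.4682, -0.2517, -0.396, 0.7487]}
top {'vfov': 57.4706, 'cx': 314.7849, 'cy': 245.6234, 'origin': [0.4432, 0.0211, 0.9269], 'rotation': [-0.051, 0.0643, 0.7062, -0.7033]}
wrist {'vfov': 69.607, 'cx': 317.0813, 'cy': 244.571, 'mount': [[-0.0006, 0.9556, 0.2945, 0.0746], [1.0, 0.0007, -0.0001, -0.0012], [-0.0003, 0.2945, -0.9556, -0.1313], [0.0, 0.0, 0.0, 1.0]]}
{'clock': 0.0, 'joint_pos': [1.271, 0.241, 0.004, 1.335, -0.0, 1.571], 'joint_vel': [0.001, -0.0, -0.0, -0.002, -0.003, -0.001], 'tau': [0.001, -37.232, 25.241, 0.017, 0.0, 0.0], 'eef_pos': [0.147, 0.477, 0.241], 'tool_rot': [0.149, 0.989, -0.001, -0.0], 'ft_force': [-0.434, -0.682, -0.114], 'ft_torque': [0.041, 0.004, -0.011], 'grasp_force': 0.0, 'grip_width': 0.086}
scene chest [(0.56, [406.0, 278.0, 181.0, 111.0])]
scene wedge [(0.74, [290.0, 304.0, 67.0, 30.0]), (0.64, [178.0, 300.0, 68.0, 21.0])]
scene paint_bottle_1 [(0.84, [460.0, 236.0, 28.0, 76.0])]
scene dye_bottle []
scene paint_pot_4 [(0.74, [201.0, 258.0, 17.0, 32.0])]
scene marker_1 [(0.9, [410.0, 367.0, 88.0, 25.0])]
top chest [(0.82, [370.0, 212.0, 126.0, 105.0])]
top wedge [(0.95, [240.0, 325.0, 51.0, 44.0]), (0.78, [308.0, 276.0, 32.0, 48.0])]
top paint_bottle_1 [(0.75, [368.0, 211.0, 128.0, 105.0]), (0.72, [419.0, 195.0, 26.0, 29.0]), (0.59, [309.0, 278.0, 37.0, 48.0])]
top dye_bottle [(0.58, [396.0, 186.0, 32.0, 32.0])]
top paint_pot_4 [(0.81, [212.0, 276.0, 17.0, 12.0])]
top marker_1 [(0.84, [419.0, 300.0, 39.0, 49.0])]
```

```bash
sed -i "s/return c,f,np.array(c\['origin'\]),np.array(c\['rotation'\])/return c,f,np.array(c['origin']),R.from_quat(c['rotation']).as_matrix()/" h.py
python3 - <<'E'
from h import *
for n in('scene','top','wrist'): print(bot.get_calibration(n).keys())
a=cv2.imread('pics/top0.png')[130:400,150:510]; b=cv2.imread('pics/scene0.png')[180:420,130:530]
cv2.imwrite('pics/c_top.png',cv2.resize(a,None,fx=2.2,fy=2.2)); cv2.imwrite('pics/c_scene.png',cv2.resize(b,None,fx=2,fy=2))
E
```

```text
dict_keys(['vfov', 'cx', 'cy', 'origin', 'rotation'])
dict_keys(['vfov', 'cx', 'cy', 'origin', 'rotation'])
dict_keys(['vfov', 'cx', 'cy', 'mount'])
```

View pics/c_top.png

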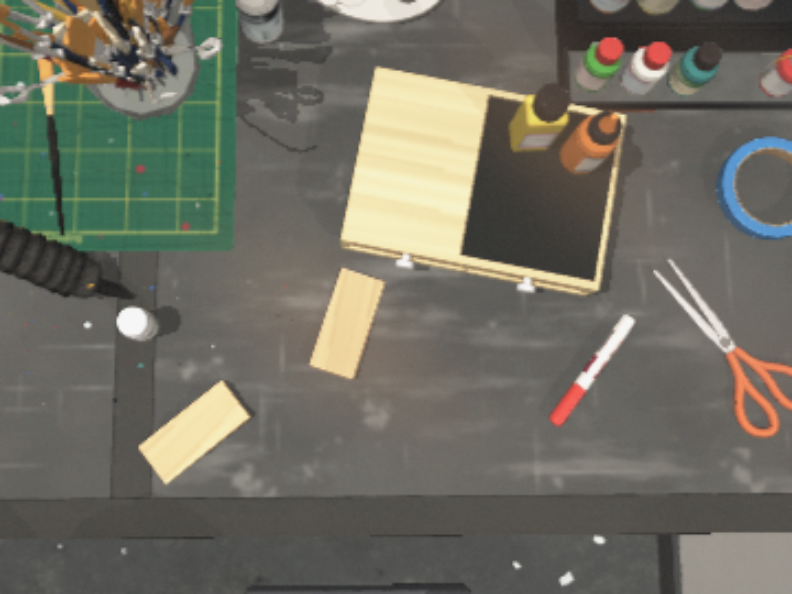

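View pics/c_scene.png

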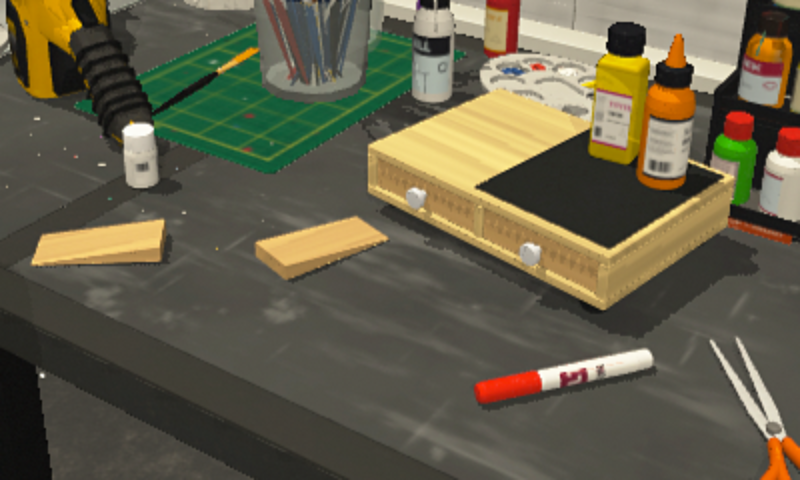

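```bash
python3 - <<'E'
from h import *
q=np.array([[377,68],[343,242],[598,288],[627,115]])/2.2+[150,130]
for z in(.062,.078):
    P=plane('top',q,z); print(z,P.round(4).tolist(),[round(np.linalg.norm(P[i]-P[(i+1)%4]),4) for i in range(4)])
    print('   scene px',((proj('scene',P)-[130,180])*2).round().tolist())
def quad(m):
    c=max(cv2.findContours(m.astype(np.uint8),0,1)[0],key=cv2.contourArea)
    return cv2.boxPoints(cv2.minAreaRect(c))
bot.camera('top')
for t in('wedge','marker_1','paint_pot_4'):
  for r in bot.outline_of('top',t)[:2]:
    P=plane('top',quad(r['region']),.008)
    print(t,round(r['score'],2),P[:,:2].round(4).tolist(),P.mean(0).round(4),[round(np.linalg.norm(P[i]-P[i-1]),4) for i in range(2)])
    print('   ',((proj('scene',P)-[130,180])*2).round().tolist())
E
```

```text
0.062 [[0.7634, -0.0102, 0.062], [0.5972, 0.0221, 0.062], [0.5542, -0.2096, 0.062], [0.7175, -0.2444, 0.062]] [np.float64(0.1693), np.float64(0.2357), np.float64(0.167), np.float64(0.2386)]
   scene px [[499.0, 85.0], [367.0, 143.0], [610.0, 252.0], [736.0, 174.0]]
0.078 [[0.7575, -0.0097, 0.078], [0.5944, 0.0221, 0.078], [0.5521, -0.2053, 0.078], [0.7125, -0.2395, 0.078]] [np.float64(0.1662), np.float64(0.2313), np.float64(0.1639), np.float64(0.2342)]
   scene px [[497.0, 71.0], [365.0, 127.0], [605.0, 232.0], [731.0, 156.0]]
wedge 0.87 [[0.4891, 0.0581], [0.5853, 0.0263], [0.5699, -0.0188], [0.4742, 0.0138]] [0.5296 0.0198 0.008 ] [np.float64(0.0468), np.float64(0.1013)]
    [[251.0, 244.0], [355.0, 205.0], [390.0, 229.0], [284.0, 270.0]]
wedge 0.65 [[0.416, 0.2171], [0.4775, 0.1383], [0.4413, 0.1094], [0.3806, 0.1881]] [0.4288 0.1632 0.008 ] [np.float64(0.0457), np.float64(0.0999)]
    [[40.0, 224.0], [166.0, 221.0], [161.0, 251.0], [30.0, 255.0]]
marker_1 0.73 [[0.4393, -0.1679], [0.5381, -0.2473], [0.5286, -0.2594], [0.4301, -0.1799]] [ 0.484  -0.2136  0.008 ] [np.float64(0.0151), np.float64(0.1267)]
    [[471.0, 381.0], [644.0, 347.0], [656.0, 360.0], [480.0, 395.0]]
paint_pot_4 0.57 [[0.7672, -0.1432], [0.7673, -0.2051], [0.6991, -0.2023], [0.6991, -0.1412]] [ 0.7332 -0.1729  0.008 ] [np.float64(0.0681), np.float64(0.0618)]
    [[632.0, 175.0], [701.0, 195.0], [668.0, 228.0], [598.0, 206.0]]
paint_pot_4 0.54 [[0.5257, 0.2401], [0.5493, 0.2293], [0.5327, 0.1961], [0.5093, 0.2071]] [0.5293 0.2182 0.008 ] [np.float64(0.0369), np.float64(0.0259)]
    [[119.0, 165.0], [147.0, 158.0], [161.0, 175.0], [132.0, 182.0]]
```

```bash
cat >> h.py <<'E'
def go(p,yaw=None):
    "units to reach world p with tool -x heading at yaw (deg), tool down"
    o=bot.get_obs(); r=R.from_quat(o['tool_rot']).as_matrix()
    out=(r.T@(np.array(p)-o['eef_pos'])/.05).round(3).tolist()
    if yaw is not None:
        a=np.radians(yaw); x=np.array([-np.cos(a),-np.sin(a),0]); z=np.array([0,0,-1.]); t=np.c_[x,np.cross(z,x),z]
        out+= (np.degrees(R.from_matrix(r.T@t).as_rotvec())/5).round(3).tolist()
    print('drive',out)
E
python3 - <<'E'
from h import *
print(bot.tip_extent); go([.425,.055,.15],-18.3)
E
```

```text
0.011
drive [-7.796, -6.439, 1.847, 0.001, 0.0, 0.224]
```

drive_tool:
  rows:
    - {"dx": -7.8,"dy": -6.44,"dz": 1.85,"wz": 0.22,"hand": 25}
    - {"dx": -7.8,"dy": -6.44,"dz": 1.85,"wz": 0.22,"hand": 25}
    - {"dx": -7.8,"dy": -6.44,"dz": 1.85,"wz": 0.22,"hand": 25}
    - {"dx": -7.8,"dy": -6.44,"dz": 1.85,"wz": 0.22,"hand": 25}
    - {"dx": -7.8,"dy": -6.44,"dz": 1.85,"wz": 0.22,"hand": 25}
    - {"dx": -7.8,"dy": -6.44,"dz": 1.85,"wz": 0.22,"hand": 25}
    - {"dx": -7.8,"dy": -6.44,"dz": 1.85,"wz": 0.22,"hand": 25}
    - {"dx": -7.8,"dy": -6.44,"dz": 1.85,"wz": 0.22,"hand": 25}
    - {"dx": -7.8,"dy": -6.44,"dz": 1.85,"wz": 0.22,"hand": 25}
    - {"dx": -7.8,"dy": -6.44,"dz": 1.85,"wz": 0.22,"hand": 25}
    - {"dx": -7.8,"dy": -6.44,"dz": 1.85,"wz": 0.22,"hand": 25}
    - {"dx": -7.8,"dy": -6.44,"dz": 1.85,"wz": 0.22,"hand": 25}
    - {"dx": -7.8,"dy": -6.44,"dz": 1.85,"wz": 0.22,"hand": 25}
    - {"dx": -7.8,"dy": -6.44,"dz": 1.85,"wz": 0.22,"hand": 25}
    - {"dx": -7.8,"dy": -6.44,"dz": 1.85,"wz": 0.22,"hand": 25}
    - {"dx": -7.8,"dy": -6.44,"dz": 1.85,"wz": 0.22,"hand": 25}

```text
invalid input at $.rows[0]: expected keys dx, dy, dz, wx, wy, wz, hand
```

```bash
python3 - <<'E'
from h import *
o=bot.get_obs();print({k:np.round(o[k],3).tolist() for k in('clock','eef_pos','tool_rot','ft_force','grip_width')})
C=cam('wrist'); snap('wrist','w1')
for t in ('wedge','chest'):
  for r in bot.outline_of('wrist',t)[:2]: print(t,r['score'],np.round(r['extent']))
# predicted points
w=np.array([.4817,.036]);print('heel',proj('wrist',[[.4817,.036,.014],[.5776,.0037,.002],[.612,-.001,.062],[.597,.022,.062]],C).round())
E
```

```text
{'clock': 0.9, 'eef_pos': [0.148, 0.478, 0.242], 'tool_rot': [0.149, 0.989, 0.0, 0.0], 'ft_force': [0.242, -0.384, 0.354], 'grip_width': 0.085}
wedge 0.64 [141. 474.  18.  11.]
heel [[ 94. 519.]
 [109. 557.]
 [ 93. 623.]
 [103. 613.]]
```

View pics/w1.png

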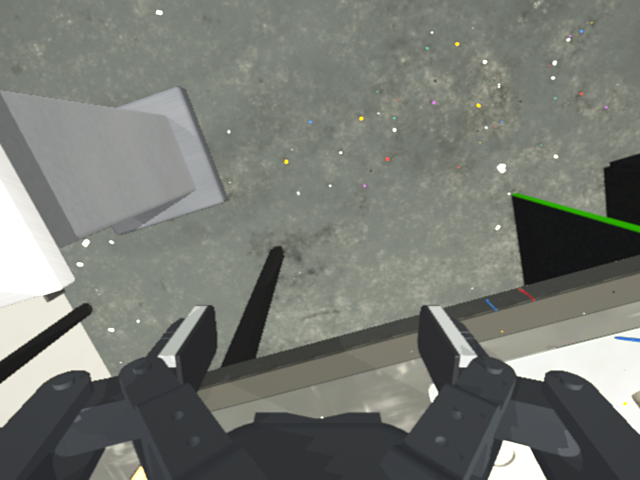

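The fingers were not moved because the call was refused. This picture shows that the wrist camera sits behind the tool and looks back at the floor and cart, with the pads near (190,340) and (450,340). The scene and top cameras will do the watching instead.

drive_tool:
  rows:
    - {"dx": -7.8,"dy": -6.44,"dz": 1.85,"wx": 0,"wy": 0,"wz": 0.22,"hand": 25}
    - {"dx": -7.8,"dy": -6.44,"dz": 1.85,"wx": 0,"wy": 0,"wz": 0.22,"hand": 25}
    - {"dx": -7.8,"dy": -6.44,"dz": 1.85,"wx": 0,"wy": 0,"wz": 0.22,"hand": 25}
    - {"dx": -7.8,"dy": -6.44,"dz": 1.85,"wx": 0,"wy": 0,"wz": 0.22,"hand": 25}
    - {"dx": -7.8,"dy": -6.44,"dz": 1.85,"wx": 0,"wy": 0,"wz": 0.22,"hand": 25}
    - {"dx": -7.8,"dy": -6.44,"dz": 1.85,"wx": 0,"wy": 0,"wz": 0.22,"hand": 25}
    - {"dx": -7.8,"dy": -6.44,"dz": 1.85,"wx": 0,"wy": 0,"wz": 0.22,"hand": 25}
    - {"dx": -7.8,"dy": -6.44,"dz": 1.85,"wx": 0,"wy": 0,"wz": 0.22,"hand": 25}
    - {"dx": -7.8,"dy": -6.44,"dz": 1.85,"wx": 0,"wy": 0,"wz": 0.22,"hand": 25}
    - {"dx": -7.8,"dy": -6.44,"dz": 1.85,"wx": 0,"wy": 0,"wz": 0.22,"hand": 25}
    - {"dx": -7.8,"dy": -6.44,"dz": 1.85,"wx": 0,"wy": 0,"wz": 0.22,"hand": 25}
    - {"dx": -7.8,"dy": -6.44,"dz": 1.85,"wx": 0,"wy": 0,"wz": 0.22,"hand": 25}
    - {"dx": -7.8,"dy": -6.44,"dz": 1.85,"wx": 0,"wy": 0,"wz": 0.22,"hand": 25}
    - {"dx": -7.8,"dy": -6.44,"dz": 1.85,"wx": 0,"wy": 0,"wz": 0.22,"hand": 25}
    - {"dx": -7.8,"dy": -6.44,"dz": 1.85,"wx": 0,"wy": 0,"wz": 0.22,"hand": 25}
    - {"dx": -7.8,"dy": -6.44,"dz": 1.85,"wx": 0,"wy": 0,"wz": 0.22,"hand": 25}

```text
clock: 2.65
eef_pos: [0.4249, 0.0559, 0.1501]
tool_rot: [0.158, 0.987, 0.0, 0.0]
ft_force: [0.2, -0.4, 0.2]
grip_width: 0.025
grasp_force: 0.0
```

```bash
python3 - <<'E'
from h import *
go([.425,.055,.015],-18.3); go([.4817,.036,.015])
E
```

```text
drive [-0.007, -0.018, 2.702, 0.004, 0.005, 0.03]
drive [-1.203, -0.026, 2.703]
```

drive_tool:
  rows:
    - {"dx": 0,"dy": 0,"dz": 1.0,"wx": 0,"wy": 0,"wz": 0,"hand": 25}
    - {"dx": 0,"dy": 0,"dz": 1.8,"wx": 0,"wy": 0,"wz": 0,"hand": 25}
    - {"dx": 0,"dy": 0,"dz": 2.3,"wx": 0,"wy": 0,"wz": 0,"hand": 25}
    - {"dx": 0,"dy": 0,"dz": 2.5,"wx": 0,"wy": 0,"wz": 0,"hand": 25}
    - {"dx": 0,"dy": 0,"dz": 2.6,"wx": 0,"wy": 0,"wz": 0,"hand": 25}
    - {"dx": 0,"dy": 0,"dz": 2.7,"wx": 0,"wy": 0,"wz": 0,"hand": 25}
    - {"dx": 0,"dy": 0,"dz": 2.7,"wx": 0,"wy": 0,"wz": 0,"hand": 25}

```text
clock: 3.35
eef_pos: [0.426, 0.0551, 0.0154]
tool_rot: [0.159, 0.987, 0.0, 0.001]
ft_force: [-0.5, 0.4, 0.7]
grip_width: 0.0251
grasp_force: 0.0
```

```bash
python3 - <<'E'
from h import *
o=bot.get_obs();print(o['ft_force'].round(2) if hasattr(o['ft_force'],'round') else o['ft_force'])
im=snap('scene','s1'); cv2.imwrite('pics/s1c.png',cv2.resize(im[200:380,180:480,::-1],None,fx=2.6,fy=2.6,interpolation=cv2.INTER_CUBIC))
go([.4817,.036,.015])
E
```

```text
[-0.47  0.44  0.65]
drive [-1.176, -0.013, 0.014]
```

View pics/s1c.png

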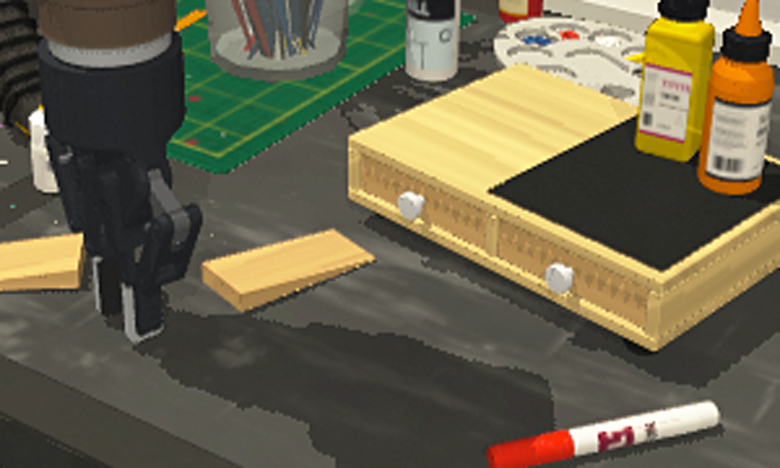

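drive_tool:
  rows:
    - {"dx": -0.3,"dy": 0,"dz": 0,"wx": 0,"wy": 0,"wz": 0,"hand": 25}
    - {"dx": -0.6,"dy": 0,"dz": 0,"wx": 0,"wy": 0,"wz": 0,"hand": 25}
    - {"dx": -0.75,"dy": 0,"dz": 0,"wx": 0,"wy": 0,"wz": 0,"hand": 25}
    - {"dx": -0.8,"dy": 0,"dz": 0,"wx": 0,"wy": 0,"wz": 0,"hand": 25}
    - {"dx": -0.85,"dy": 0,"dz": 0,"wx": 0,"wy": 0,"wz": 0,"hand": 25}
    - {"dx": -0.9,"dy": 0,"dz": 0,"wx": 0,"wy": 0,"wz": 0,"hand": 25}
    - {"dx": -0.95,"dy": 0,"dz": 0,"wx": 0,"wy": 0,"wz": 0,"hand": 25}
    - {"dx": -1.0,"dy": 0,"dz": 0,"wx": 0,"wy": 0,"wz": 0,"hand": 25}
    - {"dx": -1.07,"dy": 0,"dz": 0,"wx": 0,"wy": 0,"wz": 0,"hand": 25}
    - {"dx": -1.14,"dy": 0,"dz": 0,"wx": 0,"wy": 0,"wz": 0,"hand": 25}
    - {"dx": -1.21,"dy": 0,"dz": 0,"wx": 0,"wy": 0,"wz": 0,"hand": 25}
    - {"dx": -1.28,"dy": 0,"dz": 0,"wx": 0,"wy": 0,"wz": 0,"hand": 25}
    - {"dx": -1.35,"dy": 0,"dz": 0,"wx": 0,"wy": 0,"wz": 0,"hand": 25}
    - {"dx": -1.42,"dy": 0,"dz": 0,"wx": 0,"wy": 0,"wz": 0,"hand": 25}
    - {"dx": -1.49,"dy": 0,"dz": 0,"wx": 0,"wy": 0,"wz": 0,"hand": 25}
    - {"dx": -1.56,"dy": 0,"dz": 0,"wx": 0,"wy": 0,"wz": 0,"hand": 25}
    - {"dx": -1.63,"dy": 0,"dz": 0,"wx": 0,"wy": 0,"wz": 0,"hand": 25}
    - {"dx": -1.7,"dy": 0,"dz": 0,"wx": 0,"wy": 0,"wz": 0,"hand": 25}
    - {"dx": -1.7,"dy": 0,"dz": 0,"wx": 0,"wy": 0,"wz": 0,"hand": 25}

```text
clock: 5.3
eef_pos: [0.5066, 0.0281, 0.0149]
tool_rot: [0.159, 0.987, 0.0, 0.0]
ft_force: [0.6, 0.4, 0.1]
grip_width: 0.0247
grasp_force: 0.0
```

```bash
python3 - <<'E'
from h import *
im=snap('scene','s2'); print(np.round(bot.get_obs()['ft_force'],2)); cv2.imwrite('pics/s2c.png',cv2.resize(im[200:380,180:480,::-1],None,fx=2.6,fy=2.6,interpolation=cv2.INTER_CUBIC))
E
```

```text
[ 0.44 -0.41  0.22]
```

View pics/s2c.png

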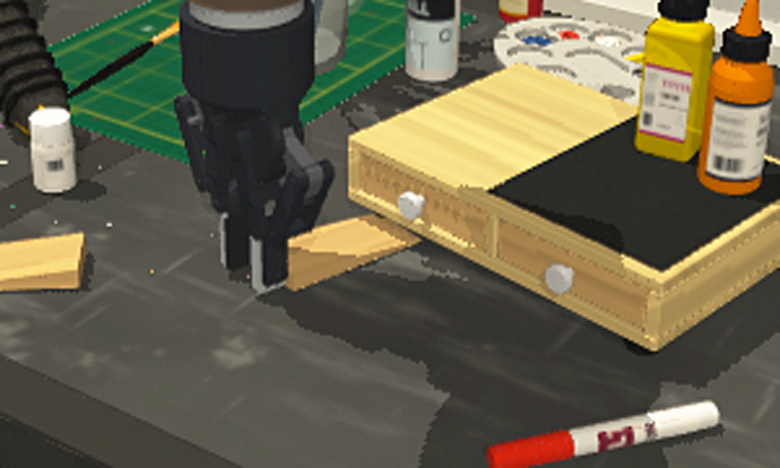

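The picture shows the two fingertips square behind the heel at about (255,270), with the wedge straight and its tip just going under the chest's front at about (420,240). I'll carry on slowly.

drive_tool:
  rows:
    - {"dx": -0.04,"dy": 0,"dz": 0,"wx": 0,"wy": 0,"wz": 0,"hand": 25}
    - {"dx": -0.08,"dy": 0,"dz": 0,"wx": 0,"wy": 0,"wz": 0,"hand": 25}
    - {"dx": -0.11,"dy": 0,"dz": 0,"wx": 0,"wy": 0,"wz": 0,"hand": 25}
    - {"dx": -0.14,"dy": 0,"dz": 0,"wx": 0,"wy": 0,"wz": 0,"hand": 25}
    - {"dx": -0.17,"dy": 0,"dz": 0,"wx": 0,"wy": 0,"wz": 0,"hand": 25}
    - {"dx": -0.2,"dy": 0,"dz": 0,"wx": 0,"wy": 0,"wz": 0,"hand": 25}
    - {"dx": -0.2,"dy": 0,"dz": 0,"wx": 0,"wy": 0,"wz": 0,"hand": 25}

```text
clock: 6.05
eef_pos: [0.5157, 0.025, 0.0149]
tool_rot: [0.159, 0.987, 0.0, 0.0]
ft_force: [-0.3, -0.5, 0.4]
grip_width: 0.0256
grasp_force: 0.0
```

drive_tool:
  rows:
    - {"dx": -0.02,"dy": 0,"dz": 0,"wx": 0,"wy": 0,"wz": 0,"hand": 25}
    - {"dx": -0.04,"dy": 0,"dz": 0,"wx": 0,"wy": 0,"wz": 0,"hand": 25}
    - {"dx": -0.06,"dy": 0,"dz": 0,"wx": 0,"wy": 0,"wz": 0,"hand": 25}
    - {"dx": -0.08,"dy": 0,"dz": 0,"wx": 0,"wy": 0,"wz": 0,"hand": 25}
    - {"dx": -0.08,"dy": 0,"dz": 0,"wx": 0,"wy": 0,"wz": 0,"hand": 25}

```text
clock: 6.55
eef_pos: [0.5194, 0.0238, 0.0148]
tool_rot: [0.159, 0.987, 0.0, 0.0]
ft_force: [0.0, -0.2, -0.7]
grip_width: 0.0249
grasp_force: 0.0
```

drive_tool:
  rows:
    - {"dx": -0.02,"dy": 0,"dz": 0,"wx": 0,"wy": 0,"wz": 0,"hand": 25}
    - {"dx": -0.04,"dy": 0,"dz": 0,"wx": 0,"wy": 0,"wz": 0,"hand": 25}
    - {"dx": -0.06,"dy": 0,"dz": 0,"wx": 0,"wy": 0,"wz": 0,"hand": 25}
    - {"dx": -0.08,"dy": 0,"dz": 0,"wx": 0,"wy": 0,"wz": 0,"hand": 25}

```text
clock: 6.95
eef_pos: [0.5231, 0.0226, 0.0148]
tool_rot: [0.159, 0.987, 0.0, 0.0]
ft_force: [-0.7, -0.3, 0.2]
grip_width: 0.025
grasp_force: 0.2
```

drive_tool:
  rows:
    - {"dx": -0.02,"dy": 0,"dz": 0,"wx": 0,"wy": 0,"wz": 0,"hand": 25}
    - {"dx": -0.04,"dy": 0,"dz": 0,"wx": 0,"wy": 0,"wz": 0,"hand": 25}
    - {"dx": -0.06,"dy": 0,"dz": 0,"wx": 0,"wy": 0,"wz": 0,"hand": 25}

```text
clock: 7.25
eef_pos: [0.5259, 0.0216, 0.0148]
tool_rot: [0.159, 0.987, 0.0, 0.0]
ft_force: [-0.6, -0.2, 0.0]
grip_width: 0.0249
grasp_force: 0.2
```

drive_tool:
  rows:
    - {"dx": -0.02,"dy": 0,"dz": 0,"wx": 0,"wy": 0,"wz": 0,"hand": 25}
    - {"dx": -0.04,"dy": 0,"dz": 0,"wx": 0,"wy": 0,"wz": 0,"hand": 25}
    - {"dx": -0.06,"dy": 0,"dz": 0,"wx": 0,"wy": 0,"wz": 0,"hand": 25}

```text
clock: 7.55
eef_pos: [0.5288, 0.0207, 0.0148]
tool_rot: [0.159, 0.987, 0.0, 0.0]
ft_force: [-0.3, -0.8, 0.8]
grip_width: 0.025
grasp_force: 0.2
```

drive_tool:
  rows:
    - {"dx": -0.02,"dy": 0,"dz": 0,"wx": 0,"wy": 0,"wz": 0,"hand": 25}
    - {"dx": -0.04,"dy": 0,"dz": 0,"wx": 0,"wy": 0,"wz": 0,"hand": 25}
    - {"dx": -0.06,"dy": 0,"dz": 0,"wx": 0,"wy": 0,"wz": 0,"hand": 25}

```text
clock: 7.85
eef_pos: [0.5307, 0.02, 0.0147]
tool_rot: [0.159, 0.987, 0.0, -0.001]
ft_force: [-4.0, 1.5, 3.1]
grip_width: 0.0254
grasp_force: 2.0
```

drive_tool:
  rows:
    - {"dx": -0.006,"dy": 0,"dz": 0,"wx": 0,"wy": 0,"wz": 0,"hand": 25}
    - {"dx": -0.006,"dy": 0,"dz": 0,"wx": 0,"wy": 0,"wz": 0,"hand": 25}

```text
clock: 8.05
eef_pos: [0.5309, 0.0199, 0.0147]
tool_rot: [0.159, 0.987, 0.0, -0.001]
ft_force: [-3.9, 1.8, 4.2]
grip_width: 0.0248
grasp_force: 2.3
```

drive_tool:
  rows:
    - {"dx": -0.012,"dy": 0,"dz": 0,"wx": 0,"wy": 0,"wz": 0,"hand": 25}
    - {"dx": -0.012,"dy": 0,"dz": 0,"wx": 0,"wy": 0,"wz": 0,"hand": 25}
    - {"dx": -0.012,"dy": 0,"dz": 0,"wx": 0,"wy": 0,"wz": 0,"hand": 25}

```text
clock: 8.35
eef_pos: [0.5313, 0.0197, 0.0147]
tool_rot: [0.159, 0.987, 0.0, -0.001]
ft_force: [-4.9, 1.2, 4.4]
grip_width: 0.0251
grasp_force: 2.7
```

drive_tool:
  rows:
    - {"dx": -0.01,"dy": 0,"dz": 0,"wx": 0,"wy": 0,"wz": 0,"hand": 25}
    - {"dx": -0.01,"dy": 0,"dz": 0,"wx": 0,"wy": 0,"wz": 0,"hand": 25}

```text
clock: 8.55
eef_pos: [0.5314, 0.0197, 0.0146]
tool_rot: [0.159, 0.987, 0.0, -0.001]
ft_force: [-6.4, 1.8, 4.2]
grip_width: 0.0253
grasp_force: 3.1
```

drive_tool:
  rows:
    - {"dx": 0.1,"dy": 0,"dz": 0,"wx": 0,"wy": 0,"wz": 0,"hand": 25}
    - {"dx": 0.3,"dy": 0,"dz": 0,"wx": 0,"wy": 0,"wz": 0,"hand": 25}
    - {"dx": 0.7,"dy": 0,"dz": 0,"wx": 0,"wy": 0,"wz": 0,"hand": 25}
    - {"dx": 1.2,"dy": 0,"dz": 0,"wx": 0,"wy": 0,"wz": 0,"hand": 10}
    - {"dx": 1.5,"dy": 0,"dz": -1,"wx": 0,"wy": 0,"wz": 0,"hand": 0}
    - {"dx": 1.5,"dy": 0,"dz": -2,"wx": 0,"wy": 0,"wz": 0,"hand": 0}
    - {"dx": 1.5,"dy": 0,"dz": -2.8,"wx": 0,"wy": 0,"wz": 0,"hand": 0}
    - {"dx": 1.5,"dy": 0,"dz": -2.8,"wx": 0,"wy": 0,"wz": 0,"hand": 0}

```text
clock: 9.35
eef_pos: [0.4662, 0.0433, 0.1612]
tool_rot: [0.159, 0.987, 0.002, 0.007]
ft_force: [0.7, 0.5, -0.6]
grip_width: -0.0
grasp_force: 0.0
```

```bash
python3 - <<'E'
from h import *
im=snap('scene','s3'); a=cv2.cvtColor(im,7); b=cv2.cvtColor(cv2.imread('pics/scene0.png'),6)
sl=np.s_[215:345,350:540]  # chest right part: shift since the start
print('shift',cv2.phaseCorrelate(np.float32(b[sl]),np.float32(a[sl])))
cv2.imwrite('pics/s3c.png',cv2.resize(im[200:380,180:480,::-1],None,fx=2.6,fy=2.6,interpolation=cv2.INTER_CUBIC))
P=plane('top',np.array([[535,148],[585,165]])/2.2+[150,130],.062); print('bottles',P.round(3).tolist())
print(np.round(bot.get_obs()['ft_force'],2)); go([.612,-.001,.15]); go([.612,-.001,.078])
E
```

```text
shift ((0.046085338073254434, 0.49523624710596437), 0.9659551390895137)
bottles [[0.686, -0.157, 0.062], [0.669, -0.203, 0.062]]
[ 0.1  -0.04 -1.14]
drive [-3.077, 0.087, 0.195]
drive [-3.064, 0.082, 1.635]
```

View pics/s3c.png

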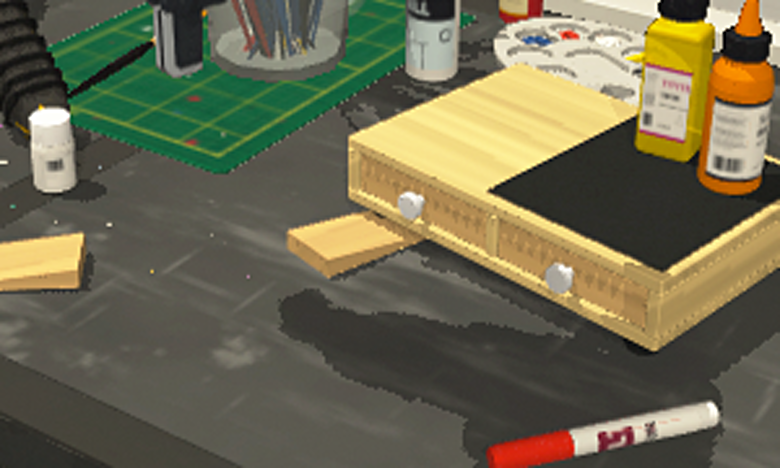

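The wedge lies straight under the front left corner with its heel at about (330,250), and the chest and bottles haven't moved. Next is the press.

drive_tool:
  rows:
    - {"dx": -0.8,"dy": 0,"dz": 0.2,"wx": 0,"wy": 0,"wz": 0,"hand": 0}
    - {"dx": -1.6,"dy": 0,"dz": 0.2,"wx": 0,"wy": 0,"wz": 0,"hand": 0}
    - {"dx": -2.4,"dy": 0.05,"dz": 0.2,"wx": 0,"wy": 0,"wz": 0,"hand": 0}
    - {"dx": -3.06,"dy": 0.08,"dz": 0.3,"wx": 0,"wy": 0,"wz": 0,"hand": 0}
    - {"dx": -3.06,"dy": 0.08,"dz": 0.7,"wx": 0,"wy": 0,"wz": 0,"hand": 0}
    - {"dx": -3.06,"dy": 0.08,"dz": 1.1,"wx": 0,"wy": 0,"wz": 0,"hand": 0}
    - {"dx": -3.06,"dy": 0.08,"dz": 1.4,"wx": 0,"wy": 0,"wz": 0,"hand": 0}
    - {"dx": -3.06,"dy": 0.08,"dz": 1.55,"wx": 0,"wy": 0,"wz": 0,"hand": 0}
    - {"dx": -3.06,"dy": 0.08,"dz": 1.55,"wx": 0,"wy": 0,"wz": 0,"hand": 0}
    - {"dx": -3.06,"dy": 0.08,"dz": 1.55,"wx": 0,"wy": 0,"wz": 0,"hand": 0}

```text
clock: 10.4
eef_pos: [0.6081, -0.0013, 0.0773]
tool_rot: [0.159, 0.987, -0.0, -0.0]
ft_force: [0.1, 0.1, 1.2]
grip_width: -0.0003
grasp_force: 0.0
```

drive_tool:
  rows:
    - {"dx": -0.06,"dy": 0,"dz": 0.02,"wx": 0,"wy": 0,"wz": 0,"hand": 0}
    - {"dx": -0.06,"dy": 0,"dz": 0.04,"wx": 0,"wy": 0,"wz": 0,"hand": 0}
    - {"dx": -0.06,"dy": 0,"dz": 0.06,"wx": 0,"wy": 0,"wz": 0,"hand": 0}
    - {"dx": -0.06,"dy": 0,"dz": 0.07,"wx": 0,"wy": 0,"wz": 0,"hand": 0}

```text
clock: 10.8
eef_pos: [0.6111, -0.0023, 0.074]
tool_rot: [0.159, 0.987, 0.0, 0.0]
ft_force: [0.7, -0.2, 0.4]
grip_width: -0.0003
grasp_force: 0.0
```

drive_tool:
  rows:
    - {"dx": 0,"dy": 0,"dz": 0.01,"wx": 0,"wy": 0,"wz": 0,"hand": 0}
    - {"dx": 0,"dy": 0,"dz": 0.02,"wx": 0,"wy": 0,"wz": 0,"hand": 0}
    - {"dx": 0,"dy": 0,"dz": 0.03,"wx": 0,"wy": 0,"wz": 0,"hand": 0}
    - {"dx": 0,"dy": 0,"dz": 0.03,"wx": 0,"wy": 0,"wz": 0,"hand": 0}

```text
clock: 11.2
eef_pos: [0.611, -0.0023, 0.073]
tool_rot: [0.159, 0.987, 0.0, 0.0]
ft_force: [-1.7, -0.2, 6.0]
grip_width: 0.0001
grasp_force: 2.4
```

drive_tool:
  rows:
    - {"dx": 0,"dy": 0,"dz": 0.008,"wx": 0,"wy": 0,"wz": 0,"hand": 0}
    - {"dx": 0,"dy": 0,"dz": 0.008,"wx": 0,"wy": 0,"wz": 0,"hand": 0}
    - {"dx": 0,"dy": 0,"dz": 0.008,"wx": 0,"wy": 0,"wz": 0,"hand": 0}

```text
clock: 11.5
eef_pos: [0.611, -0.0023, 0.073]
tool_rot: [0.159, 0.987, 0.0, 0.0]
ft_force: [-1.6, 0.1, 7.4]
grip_width: -0.0001
grasp_force: 3.5
```

drive_tool:
  rows:
    - {"dx": 0,"dy": 0,"dz": 0.008,"wx": 0,"wy": 0,"wz": 0,"hand": 0}
    - {"dx": 0,"dy": 0,"dz": 0.016,"wx": 0,"wy": 0,"wz": 0,"hand": 0}
    - {"dx": 0,"dy": 0,"dz": 0.016,"wx": 0,"wy": 0,"wz": 0,"hand": 0}
    - {"dx": 0,"dy": 0,"dz": 0.016,"wx": 0,"wy": 0,"wz": 0,"hand": 0}
    - {"dx": 0,"dy": 0,"dz": 0.016,"wx": 0,"wy": 0,"wz": 0,"hand": 0}

```text
clock: 12.0
eef_pos: [0.611, -0.0022, 0.0729]
tool_rot: [0.159, 0.987, 0.0, 0.001]
ft_force: [-5.5, 0.2, 10.6]
grip_width: 0.0001
grasp_force: 5.2
```

drive_tool:
  rows:
    - {"dx": 0.01,"dy": 0,"dz": 0.006,"wx": 0,"wy": 0,"wz": 0,"hand": 0}
    - {"dx": 0.02,"dy": 0,"dz": 0.006,"wx": 0,"wy": 0,"wz": 0,"hand": 0}
    - {"dx": 0.02,"dy": 0,"dz": 0.006,"wx": 0,"wy": 0,"wz": 0,"hand": 0}
    - {"dx": 0.02,"dy": 0,"dz": 0.006,"wx": 0,"wy": 0,"wz": 0,"hand": 0}
    - {"dx": 0.02,"dy": 0,"dz": 0.006,"wx": 0,"wy": 0,"wz": 0,"hand": 0}
    - {"dx": 0.02,"dy": 0,"dz": 0.006,"wx": 0,"wy": 0,"wz": 0,"hand": 0}

```text
clock: 12.6
eef_pos: [0.611, -0.0022, 0.0729]
tool_rot: [0.159, 0.987, -0.0, 0.001]
ft_force: [-2.5, -0.8, 10.3]
grip_width: 0.0002
grasp_force: 5.0
```

drive_tool:
  rows:
    - {"dx": 0.02,"dy": 0,"dz": -0.03,"wx": 0,"wy": 0,"wz": 0,"hand": 0}
    - {"dx": 0.02,"dy": 0,"dz": -0.2,"wx": 0,"wy": 0,"wz": 0,"hand": 0}
    - {"dx": 0.02,"dy": 0,"dz": -0.8,"wx": 0,"wy": 0,"wz": 0,"hand": 0}
    - {"dx": 0.5,"dy": 0,"dz": -1.6,"wx": 0,"wy": 0,"wz": 0,"hand": 0}
    - {"dx": 1.4,"dy": 0,"dz": -1.8,"wx": 0,"wy": 0,"wz": 0,"hand": 0}
    - {"dx": 2.3,"dy": 0,"dz": -1.8,"wx": 0,"wy": 0,"wz": 0,"hand": 0}
    - {"dx": 3.1,"dy": 0,"dz": -1.8,"wx": 0,"wy": 0,"wz": 0,"hand": 0}
    - {"dx": 3.1,"dy": 0,"dz": -1.8,"wx": 0,"wy": 0,"wz": 0,"hand": 0}
    - {"dx": 3.1,"dy": 0,"dz": -1.8,"wx": 0,"wy": 0,"wz": 0,"hand": 0}

```text
clock: 13.5
eef_pos: [0.4625, 0.0469, 0.1613]
tool_rot: [0.158, 0.987, 0.0, 0.0]
ft_force: [0.6, 0.1, 0.7]
grip_width: -0.0001
grasp_force: 0.0
```

```bash
python3 - <<'E'
from h import *
im=snap('scene','s4'); g=lambda x:np.float32(cv2.cvtColor(x,6)); a=g(im[...,::-1]); b=g(cv2.imread('pics/s3.png')); z=g(cv2.imread('pics/scene0.png'))
for n,sl in(('wedge',np.s_[278:310,285:345]),('chest',np.s_[215:345,310:540])):
    print(n,cv2.phaseCorrelate(b[sl],a[sl]),np.abs(a[sl]-b[sl]).mean(),cv2.phaseCorrelate(z[sl],a[sl]) if n=='chest' else '')
sl=np.s_[278:310,285:345]
cv2.imwrite('pics/s4c.png',cv2.resize(im[200:380,180:480,::-1],None,fx=2.6,fy=2.6,interpolation=cv2.INTER_CUBIC))
E
```

```text
wedge ((-0.017126761710056115, 0.005886150979533156), 0.9968889548986529) 0.54010415 
chest ((-0.0008970155194987228, 0.48475072254738905), 0.9940338854142178) 0.7687291 ((0.0950953406835282, 0.50951910490042), 0.9264107850157184)
```

View pics/s4c.png

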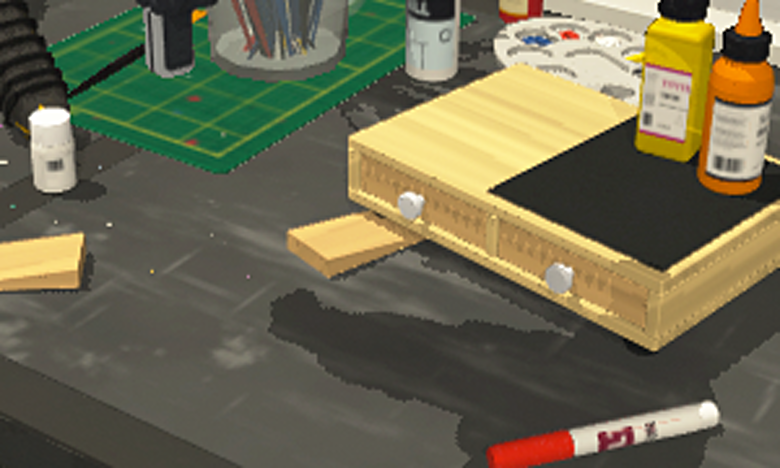

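The wedge with its heel at about (330,250), the chest, the bottles, the pot and the marker all stand where they were before the press. The arm is clear of everything.

```bash
python3 -c "
from workcell import bot
print(bot.job_done())"
```

```text
the job is handed in; nothing more can be done
None
```

I seated the wedge under the worn front left foot with a push of about 6.6 N, slightly over the 4–6 N given; the corner then held a press of about 10 N with no measurable dip, and I moved the arm clear and handed the job in (no verdict was returned).

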